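# Sort the hardware stripped from a chair

## Task

Sort the chair hardware lying on the bench: stand the two turned wooden feet upright in the two-compartment wooden box, one in each compartment, lay the turned spindle flat in the long grey tray, and put both castors in the round metal dish, each flat on its plate with the wheel up. Leave the roll of tape and the tack tin where they are.

Things in the scene. Friction and masses are not known exactly. Their poses are not given: they have to be found in the camera images.
- foot_a: Turned furniture foot in dark wood, the same as the other foot: round, 55 mm tall, 48 mm across from 30 to 48 mm up (the best height to grip, 39 mm up), narrowing to a 34 mm base, with a steel screw 8 mm across standing 12 mm out of its top. It starts standing upright. Origin: centre of the base; z up along the foot. About 80 g.
- foot_b: Turned furniture foot in dark wood, the same as the other foot: round, 55 mm tall, 48 mm across from 30 to 48 mm up (the best height to grip, 39 mm up), narrowing to a 34 mm base, with a steel screw 8 mm across standing 12 mm out of its top. It starts standing upright. Origin: centre of the base; z up along the foot. About 80 g.
- castor_a: Small furniture castor, the same as the other castor, standing on its plate with the wheel up: steel plate 40 x 40 x 4 mm underneath, a steel fork of two cheeks (20 mm wide along y, from 12 to 45 mm up, 24 mm over their outsides along x) round a black wheel 36 mm across, 15 mm wide, whose top is 54 mm up. Origin: centre of the plate's underside; x is the wheel's axle (pinch the fork along x, about 37 mm up), z up. The wheel does not turn. About 70 g.
- castor_b: Small furniture castor, the same as the other castor, standing on its plate with the wheel up: steel plate 40 x 40 x 4 mm underneath, a steel fork of two cheeks (20 mm wide along y, from 12 to 45 mm up, 24 mm over their outsides along x) round a black wheel 36 mm across, 15 mm wide, whose top is 54 mm up. Origin: centre of the plate's underside; x is the wheel's axle (pinch the fork along x, about 37 mm up), z up. The wheel does not turn. About 70 g.
- spindle: Short turned spindle in dark wood, lying down, 120 mm long; a square block 26 x 26 mm and 44 mm long in the middle, round turned ends 14 to 23 mm thick. Origin: its middle, on its axis, 13 mm above what it lies on; x along its length, y level across it. Grip the block across y. About 50 g.
- foot_box: Shallow open plywood box, fixed, 90 mm (x) by 167 mm (y), 20 mm high, floor 5 mm thick, walls 5 mm; a 5 mm divider across its middle, as high as the walls, makes two compartments side by side along y, each 80 mm (x) by 76 mm (y) inside, centred 40.5 mm either way along y. Origin: centre of its underside.
- long_tray: Shallow open grey plastic tray without divider, fixed, 100 mm (x) by 200 mm (y, its long way), 16 mm high, floor and walls 4 mm thick. Origin: centre of its underside.
- round_tin: Shallow round aluminium dish, fixed, 144 mm across the rim, 132 mm across its flat inside floor, 18 mm high, floor and wall 4 mm thick. Origin: centre of its underside.
- tape_roll: Roll of paper tape lying flat among the hardware, 60 mm across, 38 mm hole, 24 mm high; not to be moved. Origin: centre of its underside.
- tack_tin: Closed round tack tin with a green lid among the hardware, 56 mm across, 25 mm high; not to be moved. Origin: centre of its underside.
Mind the look-alikes: they are no part of the job. What is shaped like the spindle but red is not meant.

How it is judged:
By the outcome, as a careful person would: the job done as asked, in the order asked, and still so for the second after the job is handed in, with the robot touching nothing.
It also fails if it takes over 109 s, if anything falls off the work surface, if the arm or the gripper's body presses on something with over 40 N, if the wrist force passes 120 N, or if a joint passes its speed limit or range.

## Robot

A 6-joint arm with a two-finger parallel gripper is mounted at the origin on the work surface. World frame = base frame: x ahead of the robot, y to its left, z up, the work surface at z = 0. Lengths are in mm, angles in rad, forces in N, time in s.
With the tool pointing down it reaches from about 275 to 825 mm from the base axis. Payload 4.9 kg.
Tool frame: the origin (TCP) lies at the very end of the fingers, on their centre line; the grasp point (between the pads) lies 19 mm behind it; z points along the fingers, y is the line along which they close (so a half turn about z gives the same grasp; the last joint's range is limited). The gripper opens to 85 mm and grips with 20 to 120 N. Pads are 22 mm wide; open, the fingers measure 114 mm over their backs; the gripper's body (76 mm by 85 mm) begins 54 mm behind the grasp point. The pads swing forward as they close: fully open they stand 13 mm farther back than shut.
Start: joints at [1.112, 0.326, -0.193, 1.052, 0, 1.437], TCP at [175.51, 521.263, 231.281] pointing down, gripper open.
Joint ranges: [-2.65, 2.65], [-0.97, 1.79], [-1.3, 1.35], [-1.93, 2.1], [-1.47, 1.37], [-3.14, 3.14]. Speed limits (rad/s): [2.57, 2.57, 3.14, 3.14, 3.14, 3.14].

## Interface

Orientations are given as [roll, pitch, yaw] about the fixed x, y, z axes, in that order (R = Rz(yaw) Ry(pitch) Rx(roll)).
In Python, from bench import bot, solve_ik, imaging gives the robot as it stands. Calls block until the motion is done:
- bot.move_ptp(position, orientation): joint-space move of the TCP to a pose.
- bot.movel(position, rot=None, max_speed=150, threshold=None): straight line of the TCP; rot=None keeps the orientation; max_speed is the mean speed in mm/s. With threshold (N) it stops when the force on the tool has changed by that much, and returns True; else False.
- bot.move_j(angles): joint-space move.
- bot.grip(opening, effort=None): opening from 0.0 (shut) to 1.0 (fully open); effort is the grip in N (None keeps the last); returns when the fingers have stopped.
- bot.dwell(seconds).
- solve_ik(position, orientation): joint angles nearest the present ones, or None.
- bot.get_state(): the state.
- imaging.capture(name): name is "side" or "top"; returns the picture (400x640x3 uint8, blue, green, red); there is no depth.
- imaging.camera_model(name): a dict with "K" (3x3 intrinsics, pixels), "k1" (the pictures are not rectified: a ray, as slopes to the right and down, at radius r is drawn at 1 + k1 r^2 times it, then the intrinsics apply), "position" and "rotation" of the camera in the world. Camera axes: x right, y up, looking along -z (the intrinsics and any distortion apply to the point x, -y, -z); pixel columns grow to the right and rows downward; lengths in mm; the calibration is good to about 2 mm. A picture is of the moment at which its call begins. camera_model takes no time and is no camera call.
A pose or a line that the arm cannot do raises bot.IKError and nothing moves.
- bot.sign_off(): hands the job in; it is judged then, once.
The state is a dict: "t": time; "qpos": joint angles; "joint_velocities": joint speeds; "effort": joint torques, N m; "tcp_pos": TCP position; "orientation": TCP orientation; "contact_force": force on the tool from outside, world axes, zero at the start; "wrist_torque": the same for the moment, N m; "opening": opening from 0.0 (shut) to 1.0 (fully open); "gripper_force": force on a finger pad.
Only numpy, scipy, OpenCV 4.12 (cv2) and the standard library are available. Lean on these libraries where they do the work, as an engineer would, in place of code of your own. Each camera call takes 0.05 s, during which the arm holds its last target. There are 200 camera calls.

## Working session

There is one attempt and no reset: what is moved stays moved. The work goes in short steps, each a Python script; the robot and the scene stay as the last script left them, time stands still between calls to the robot, and variables do not carry over. Pictures are saved under pics/ and viewed, at most 14 in all, crops included, and the job is handed in when it is done.

```bash
ls; mkdir -p pics
python3 - <<'E'
from bench import bot, solve_ik, imaging
import cv2
for n in("top","side"):
    cv2.imwrite(f"pics/{n}0.png",imaging.capture(n)); print(imaging.camera_model(n))
s=bot.get_state();print(s["t"],s["tcp_pos"],s["orientation"])
E
```

```text
pics
{'K': array([[415.00649841,   0.        , 320.60590765],
       [  0.        , 415.00649841, 201.95540404],
       [  0.        ,   0.        ,   1.        ]]), 'k1': -0.09479428739518618, 'position': array([368.35622043,  -4.5103611 , 947.42342035]), 'rotation': array([ 0.11605415,  0.01075961, -1.59415241])}
{'K': array([[431.86161973,   0.        , 329.73264948],
       [  0.        , 431.86161973, 197.17536378],
       [  0.        ,   0.        ,   1.        ]]), 'k1': -0.008354718153098947, 'position': array([ 218.86292487, -862.923145  ,  615.18870059]), 'rotation': array([ 1.01524617, -0.02362699, -0.2849849 ])}
0.1 [175.26711533 520.78805796 230.59982809] [-3.14009345e+00 -2.22203286e-04  2.81681374e+00]
```

View pics/top0.png

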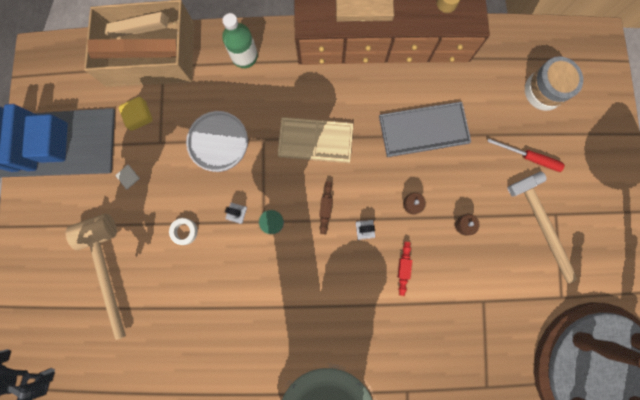

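View pics/side0.png

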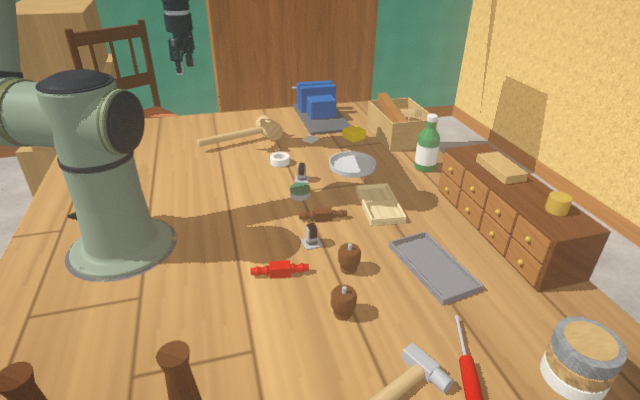

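The top view (image up = +x, left = +y) shows these candidates:
- **Spindle:** brown one at (327,205). The red look-alike at (405,268) is rejected. The brown chair legs at (600,350) are too large and belong to a stool.
- **Feet:** (414,203) and (467,224).
- **Castors:** (235,213) and (366,230).
- **Leave alone:** tape (183,231) and tack tin (271,222). The grey and yellow blocks at (127,177) and (135,113) are not castors.
- **Containers:** box (316,139), tray (424,128), dish (217,141).

Next is a close crop, with the masks and their numbers.

```bash
cat > h.py <<'E'
from bench import bot, solve_ik, imaging
import numpy as np, cv2
from scipy.spatial.transform import Rotation as R
M={n:imaging.camera_model(n) for n in("top","side")}
def ray(n,uv):
    m=M[n]; uv=np.array(uv,float).reshape(-1,1,2)
    p=cv2.undistortPoints(uv,m["K"],np.array([m["k1"],0,0,0.])).reshape(-1,2)
    d=np.c_[p[:,0],-p[:,1],-np.ones(len(p))]
    return m["position"],R.from_euler("xyz",m["rotation"]).apply(d)
def plane(n,uv,z):
    o,d=ray(n,uv); return o+d*((z-o[2])/d[:,2])[:,None]
def shot(n,name=None):
    im=imaging.capture(n)
    if name: cv2.imwrite(f"pics/{name}.png",im)
    return im
def blob(mask,box):
    """largest contour of mask inside box (x0,y0,x1,y1), full-image pixels"""
    x0,y0,x1,y1=box; m=np.zeros(mask.shape,np.uint8); m[y0:y1,x0:x1]=mask[y0:y1,x0:x1]
    c=cv2.findContours(m,cv2.RETR_EXTERNAL,cv2.CHAIN_APPROX_NONE)[0]
    return max(c,key=cv2.contourArea).reshape(-1,2) if c else None
E
cat > m.py <<'E'
from h import *
im=cv2.imread("pics/top0.png"); hsv=cv2.cvtColor(im,cv2.COLOR_BGR2HSV); H,S,V=cv2.split(hsv)
big=cv2.resize(im[180:250,165:490],None,fx=2.4,fy=2.4,interpolation=cv2.INTER_CUBIC)
c2=lambda x0,y0,w,h,f:cv2.resize(im[y0:y0+h,x0:x0+w],None,fx=f,fy=f,interpolation=cv2.INTER_CUBIC)
row=np.hstack([c2(218,198,36,36,7),c2(348,212,36,36,7),c2(309,177,36,60,7)[:252]])
row=cv2.resize(row,(780,260)); cv2.imwrite("pics/crop0.png",np.vstack([big,np.hstack([row])]) if big.shape[1]==780 else row)
grey=((S<70)&(V>60)).astype(np.uint8); 
dark=((V<110)&(S>60)).astype(np.uint8)
for n,m,b,z in(("foot1",dark,(398,188,430,218),39),("foot2",dark,(450,208,485,240),39)):
    c=blob(m,b);(p,r)=cv2.minEnclosingCircle(c);print(n,p,r,plane("top",[p],z)[0].round(1))
for n,b,z in(("tray",(375,95,475,160),16),("dish",(180,105,255,175),18)):
    c=blob(grey,b);r=cv2.minAreaRect(c);P=plane("top",cv2.boxPoints(r),z);print(n,r,P.mean(0).round(1),P[:,:2].round(0).tolist())
for n,b,z in(("castor1",(220,200,250,226),2),("castor2",(352,216,380,243),2)):
    c=blob(((S<70)).astype(np.uint8),b);r=cv2.minAreaRect(c);P=plane("top",cv2.boxPoints(r),z);print(n,r,P.mean(0).round(1),P[:,:2].round(0).tolist())
    c=blob((V<45).astype(np.uint8),b);r=cv2.minAreaRect(c);P=plane("top",cv2.boxPoints(r),50);print(" wheel",r,P.mean(0).round(1),P[:,:2].round(0).tolist())
for q in((327,200),(327,187),(327,227),(316,139),(300,139),(281,121),(310,205),(340,205)):print(q,hsv[q[1],q[0]])
E
python3 m.py
```

```text
foot1 (413.6570129394531, 201.60743713378906) 11.512542724609375 [ 470.2 -202.8   39. ]
foot2 (465.5, 222.0) 13.200478553771973 [ 422.  -316.3   39. ]
tray ((424.729736328125, 128.37838745117188), (43.73012924194336, 86.80266571044922), 80.53767395019531) [ 643.9 -243.8   16. ] [[680.0, -136.0], [712.0, -341.0], [607.0, -350.0], [577.0, -148.0]]
dish ((217.0, 141.0), (60.0, 62.0), 90.0) [626.1 240.5  18. ] [[701.0, 315.0], [695.0, 168.0], [552.0, 167.0], [556.0, 312.0]]
castor1 ((235.24526977539062, 212.64151000976562), (19.23047637939453, 18.406312942504883), 15.945395469665527) [458.9 200.1   2. ] [[445.0, 227.0], [486.0, 216.0], [473.0, 173.0], [432.0, 185.0]]
 wheel ((236.55003356933594, 212.35000610351562), (5.692099571228027, 4.110960960388184), 18.43494987487793) [454.8 186.8  50. ] [[453.0, 194.0], [461.0, 191.0], [457.0, 179.0], [448.0, 182.0]]
castor2 ((364.94512939453125, 229.006103515625), (18.994224548339844, 18.00033950805664), 83.6598129272461) [414.3 -96.4   2. ] [[434.0, -74.0], [438.0, -115.0], [395.0, -118.0], [391.0, -78.0]]
 wheel ((363.0, 229.0), (4.0, 6.0), 90.0) [412.1 -87.5  50. ] [[417.0, -81.0], [416.0, -94.0], [408.0, -94.0], [408.0, -81.0]]
(327, 200) [  9 124 111]
(327, 187) [ 10 120 104]
(327, 227) [ 13 118 106]
(316, 139) [ 17  83 139]
(300, 139) [ 18  82 140]
(281, 121) [ 17  89 132]
(310, 205) [ 13 114 177]
(340, 205) [ 14 118 182]
```

View pics/crop0.png

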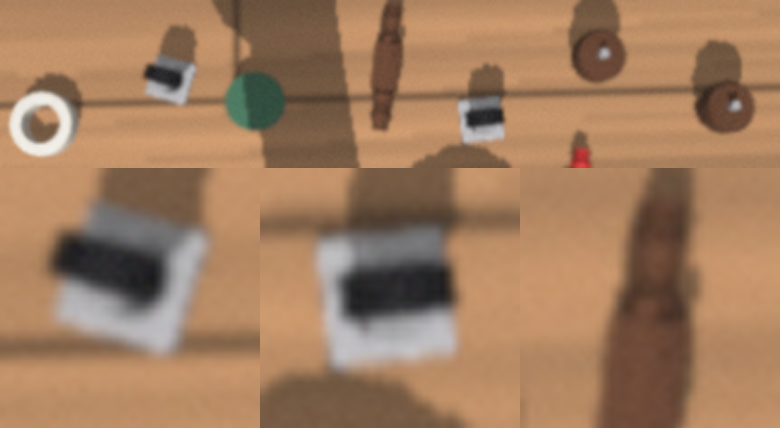

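The crop confirms both castors at (235,213) and (366,230), with wheels up and axles close to world x. The spindle is brown, and both feet show their screw tips at (417,202) and (471.5,223). Spindle and box are still to measure.

```bash
cat > m2.py <<'E'
from h import *
im=cv2.imread("pics/top0.png"); H,S,V=cv2.split(cv2.cvtColor(im,cv2.COLOR_BGR2HSV))
print("feet body",plane("top",[(414.6,203),(467,224.6)],39).round(1).tolist(),"screw",plane("top",[(416.9,202.3),(471.5,223.3)],66).round(1).tolist())
br=((H<12)&(V<135)&(S>90)).astype(np.uint8)
for n,b,z in(("foot1",(398,188,430,218),36),("foot2",(450,208,485,240),36)):
    c=blob(br,b);(p,r)=cv2.minEnclosingCircle(c);print(n,p,r,plane("top",[p],z)[0].round(1))
def rect(n,m,b,z):
    c=blob(m,b);r=cv2.minAreaRect(c);P=plane("top",cv2.boxPoints(r),z)
    a,e=P[1]-P[0],P[2]-P[1];L=a if np.hypot(*a[:2])>np.hypot(*e[:2]) else e
    print(n,r,P.mean(0).round(1),"dims",np.linalg.norm(a).round(),np.linalg.norm(e).round(),"long axis deg",np.degrees(np.arctan2(L[1],L[0])).round(1))
rect("spindle",br,(312,172,342,240),13)
rect("box",((H>14)&(S<112)).astype(np.uint8),(270,110,362,168),20)
o=im.copy();o[br>0]=(255,0,255);o[((H>14)&(S<112))]=(255,255,0)
cv2.imwrite("pics/mask.png",cv2.resize(o[100:250,265:490],None,fx=3.5,fy=3.5,interpolation=0))
E
python3 m2.py
```

```text
feet body [[467.0, -204.7, 39.0], [416.2, -319.3, 39.0]] screw [[465.5, -203.8, 66.0], [417.3, -320.0, 66.0]]
foot1 (413.5, 202.5) 10.977349281311035 [ 468.5 -203.    36. ]
foot2 (466.5, 224.3000030517578) 11.504012107849121 [ 417.  -319.3   36. ]
spindle ((325.5899963378906, 206.8699951171875), (10.465181350708008, 52.46732711791992), 8.130102157592773) [466.4  -8.1  13. ] dims 119.0 24.0 long axis deg -9.4
box ((314.02532958984375, 139.5953369140625), (76.47578430175781, 42.9786376953125), 3.5763344764709473) [621.7  14.8  20. ] dims 102.0 177.0 long axis deg -95.3
```

View pics/mask.png

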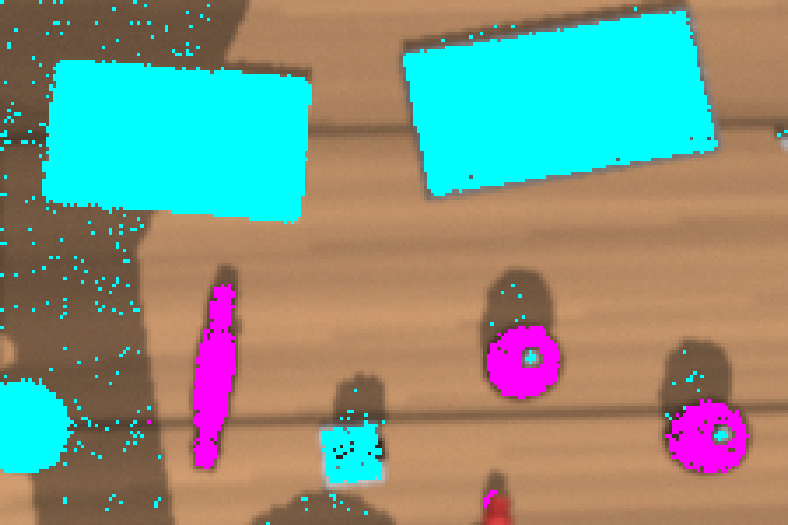

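```bash
cat >> h.py <<'E'
BOXC=plane("top",[(281.3,117.1),(353.9,122.9),(350.7,163.4),(277.3,158)],20)
box=BOXC[:,:2].mean(0); e=(BOXC[0]-BOXC[1]+BOXC[3]-BOXC[2])[:2]; ey=e/np.hypot(*e); boxyaw=np.arctan2(-ey[0],ey[1])
def ori(th,x,y,z):
    """tool down, closing line at angle th; of the two half turns the smaller wrist angle"""
    o=[[np.pi,0,(th+s*np.pi/2+np.pi)%(2*np.pi)-np.pi] for s in(1,-1)]
    q=[solve_ik([x,y,z],k) for k in o]
    return min((abs(a[5]),k) for a,k in zip(q,o) if a is not None)[1]
def info(m):
    s=bot.get_state(); print(m,"t",round(s["t"],1),"tcp",s["tcp_pos"].round(1),"open",round(s["opening"],3),"gf",np.round(s["gripper_force"],1),"F",np.round(s["contact_force"],1))
def over(x,y,th,z=150):
    o=ori(th,x,y,z); bot.move_ptp([x,y,z],o); return o
def pick(x,y,th,z,opening=1.0,effort=40,zs=150):
    bot.grip(opening); over(x,y,th,zs)
    if bot.movel([x,y,z],max_speed=150,threshold=15): info("CONTACT going down")
    bot.grip(0.0,effort); info("gripped")
    bot.movel([x,y,zs],max_speed=200); info("lifted")
def place(x,y,th,z,opening,zs=150):
    over(x,y,th,zs); bot.movel([x,y,z+12],max_speed=180)
    print("touch",bot.movel([x,y,z-3],max_speed=30,threshold=5)); info("down")
    bot.grip(opening); bot.movel([x,y,zs],max_speed=200); info("released")
E
python3 - <<'E'
from h import *
print(BOXC.round(0).tolist(),box,np.degrees(boxyaw))
pick(466.5,-204,boxyaw,17)
c=box-40.5*ey; print(c)
place(*c,boxyaw,23,0.85)
shot("top","f1"); shot("side","f1s")
E
```

```text
[[677.0, 89.0, 20.0], [658.0, -78.0, 20.0], [563.0, -68.0, 20.0], [580.0, 100.0, 20.0]] [619.75448967  10.79540596] -6.03774378084788
gripped t 4.6 tcp [ 466.9 -204.3   17.9] open 0.549 gf 40.7 F [-1.3  0.5  6. ]
lifted t 5.4 tcp [ 465.8 -203.6  149.1] open 0.543 gf 41.1 F [-0.1 -0.6  0.2]
[615.49455447 -29.4799333 ]
touch True
down t 7.5 tcp [616.  -29.5  22.9] open 0.546 gf 41.7 F [-1.5  1.2  5.6]
released t 8.7 tcp [614.8 -29.4 149. ] open 0.848 gf 0.0 F [-0.6 -0.4  0.5]
```

Run:
```python
from h import *
pick(417,-319.6,boxyaw,17)
place(*(box+40.5*ey),boxyaw,23,0.85)
pick(466.4,-8.1,np.radians(-9.4+90),0+3,opening=0.7)
im=shot("top"); im2=shot("side")
cv2.imwrite("pics/f2.png",np.hstack([cv2.resize(im[90:250,250:450],(400,320)),cv2.resize(im2[150:310,240:440],(400,320))]))
```

```text
gripped t 11.9 tcp [ 417.4 -320.    17.9] open 0.548 gf 40.9 F [-0.1  1.2  6.5]
lifted t 12.7 tcp [ 416.4 -319.1  149. ] open 0.546 gf 41.1 F [ 0.1  0.2 -1.3]
touch True
down t 16.0 tcp [624.5  51.1  22.9] open 0.55 gf 41.7 F [-1.1 -0.8  5.1]
released t 17.2 tcp [623.2  51.1 148.9] open 0.853 gf 0.0 F [-0.3  0.2 -0.6]
gripped t 20.3 tcp [467.1  -8.2   3.8] open 0.297 gf 39.3 F [-0.8  0.1  6.7]
lifted t 21.2 tcp [465.6  -8.  149.1] open 0.299 gf 38.9 F [ 0.3 -0.  -0.8]
```

View pics/f2.png

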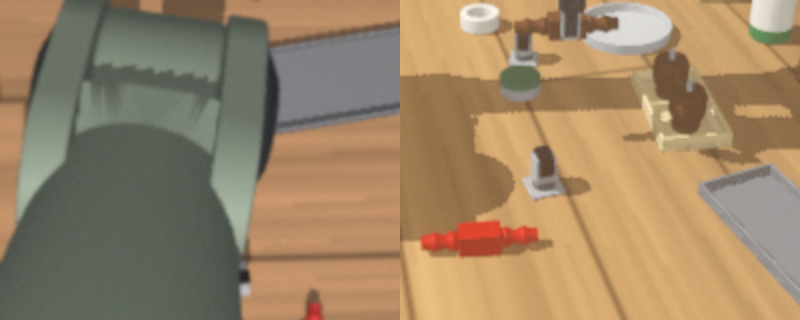

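Side crop: both feet stand upright in the box, one per compartment (at (670,75) and (690,105) in the crop), and the spindle is held level in the gripper.

Run:
```python
from h import *
place(643.9,-243.8,np.radians(8.4),8,0.45)
pick(458.9,200.1,np.radians(-15.5),17,opening=0.7)
im=shot("top"); im2=shot("side")
cv2.imwrite("pics/s.png",np.hstack([cv2.resize(im[90:250,270:470],(400,320)),cv2.resize(im2[60:310,240:500],(390,320))]))
```

```text
touch True
down t 23.8 tcp [ 644.6 -244.2    7.8] open 0.294 gf 39.3 F [-0.2  0.7  4.9]
released t 24.9 tcp [ 643.1 -243.4  148.7] open 0.452 gf 0.0 F [-1.1  0.4 -0.5]
gripped t 28.4 tcp [459.6 200.3  17.9] open 0.272 gf 39.7 F [-0.4 -0.3  6.6]
lifted t 29.3 tcp [458.1 199.9 149. ] open 0.27 gf 39.0 F [-0.3  0.1 -0.7]
```

View pics/s.png

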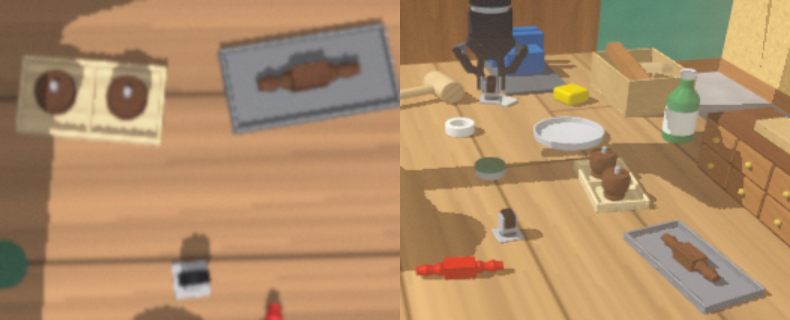

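The feet are upright in both compartments, the spindle lies flat in the tray, and castor 1 is held upright. Next I place both castors, spaced ±30 mm along y.

Run:
```python
from h import *
place(626,270.5,0.0,21,0.42)
pick(414.3,-96.4,np.radians(5.5),17,opening=0.7)
place(626,210.5,0.0,21,0.42)
bot.move_ptp([400,60,280],bot.get_state()["orientation"]); 
im=shot("top"); im2=shot("side")
cv2.imwrite("pics/c.png",np.hstack([cv2.resize(im[90:250,160:360],(400,320)),cv2.resize(im2[110:270,260:460],(400,320))]))
```

```text
touch True
down t 31.4 tcp [626.6 270.7  21.7] open 0.273 gf 39.5 F [0.1 0.1 3.8]
released t 32.4 tcp [625.2 270.2 148.8] open 0.423 gf 0.0 F [-0.3 -0.2  0.3]
gripped t 36.2 tcp [414.9 -96.7  17.7] open 0.272 gf 40.0 F [-1.   0.2  5.5]
lifted t 37.1 tcp [413.6 -96.1 149.2] open 0.274 gf 39.2 F [-0.3  0.6 -1.6]
touch True
down t 40.4 tcp [626.6 210.6  21.6] open 0.279 gf 40.2 F [0.1 0.2 3. ]
released t 41.5 tcp [625.2 210.3 148.9] open 0.419 gf 0.0 F [ 0.9  0.2 -0.7]
```

View pics/c.png

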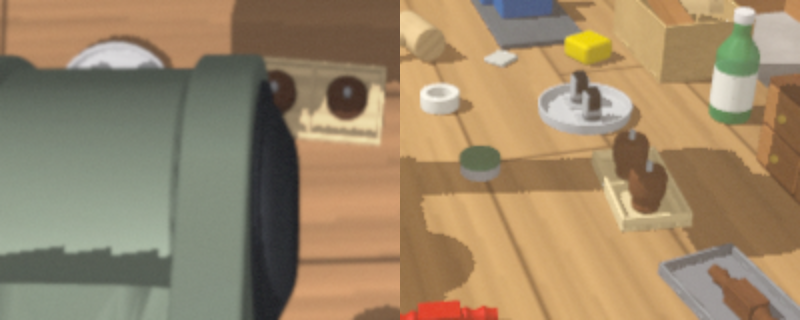

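The side view shows both castors upright with wheels up in the dish, at (580,85) and (592,102) in the crop. Feet, spindle, tape and tin are all as they should be.

```bash
python3 -c "
from bench import bot
print(bot.sign_off())"
```

```text
the job is handed in; nothing more can be done
None
```

The job is handed in, sorted in the order asked in about 42 s of robot time: both feet upright in the box (one per compartment), the spindle flat in the grey tray, both castors wheel up in the dish, and the tape roll and tack tin left in place.

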